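# Square up a crooked bearing race and tap it home

## Robot

A 6-joint arm with a two-finger parallel gripper is mounted at the origin on a cart in front of the work surface, level with it; the furniture and walls round the work are solid. World frame = base frame: x ahead of the robot, y to its left, z up, the work surface at z = 0. Lengths are in m, angles in rad, forces in N, time in s.
With the tool pointing down it reaches from about 0.4 to 0.925 m from the base axis. Payload 3.4 kg.
Tool frame: the origin (TCP) lies on the centre line of the jaws, within the pads' length; the fingertips stand 11 mm ahead of it and the grasp point (between the pads) lies 8 mm behind it; z points along the fingers, y is the direction in which the jaws open and shut (so a half turn about z gives the same grasp; the last joint's range is limited). The gripper opens to 85 mm and grips with 20 to 120 N. Pads are 22 mm wide; open, the fingers measure 114 mm over their backs; the gripper's body (76 mm by 85 mm) begins 54 mm behind the grasp point. The pads swing forward as they close: fully open they stand 13 mm farther back than shut.
Start: joints at [1.075, 0.307, 1.506, -0, 1.328, -0.073], TCP at [0.235, 0.525, 0.242] pointing down, gripper open.
Joint ranges: [-3.12, 3.12], [-1.05, 2.28], [0.14, 2.33], [-1.42, 4.57], [0.1, 2.73], [-2.68, 2.68]. Speed limits (rad/s): [2.57, 2.57, 3.14, 3.14, 3.14, 3.14].

## Interface

Orientations are given as [roll, pitch, yaw] about the fixed x, y, z axes, in that order (R = Rz(yaw) Ry(pitch) Rx(roll)).
In Python, from plant import * gives the robot as it stands.
- The arm moves only by the shell command python3 -m pendant 'ROWS' [OPENING] [FORCE]. ROWS is JSON, a list of rows, each a list of 4 numbers: the shift along the tool's x, y, z in m, then the turn about the tool's z in degrees. In form: [[x, y, z, twist], ...]. A call has exactly 5 rows; each row is the pose to reach, as a shift and turn from the pose commanded when the call began, along the tool's axes at that moment; what a row does not reach only later rows make up. A row lasts 1/8 s, in which the tool goes at most 62.5 mm and 10.7 degrees, less where a joint would pass 70% of its speed; a pose out of reach is approached as far as the arm can. A call with a gripper value outside its range is refused whole. OPENING is the finger opening in m, from 0 to 0.0854, set as the call begins (- or left out, the last holds). The fingers move at their own pace and stop on an object; FORCE is the grip in N (left out, the last holds). Time passes only in rows, so rows that repeat a pose let the fingers close, or fill a call up. It gives the time, the measured TCP pose, the force and the opening at its end, in the units of the state.
- get_state(): the state, without advancing time (a new reading comes with each control period).
- camera(name): name is "scene" or "top"; returns the picture (480x640x3 uint8, blue, green, red); there is no depth.
- calibration(name): a dict with "fx", "fy", "cx", "cy" (pixels), "eye" and "attitude" of the camera in the world. Camera axes: x right, y up, looking along -z (the intrinsics and any distortion apply to the point x, -y, -z); pixel columns grow to the right and rows downward; lengths in m; the calibration is good to about 2 mm. A picture is of the moment at which its call begins. calibration takes no time and is no camera call.
- sign_off(): hands the job in, once; it reports no verdict.
The state is a dict: "t": time; "qpos": joint angles; "qvel": joint speeds; "joint_torque": joint torques, N m; "position": TCP position; "tcp_rot": TCP orientation; "force": force on the tool from outside, world axes, zero at the start; "ft_torque": the same for the moment, N m; "width": finger opening in m.
Only numpy, scipy, OpenCV 4.12 (cv2) and the standard library are available. Lean on these libraries where they do the work, as an engineer would, in place of code of your own. Each camera call takes 0.05 s, during which the arm holds its last target.

## Task

The steel bearing race was started by hand in the bore of the aluminium housing and sits there crooked. Take the brass drift from its stand and, with the drift only, push the race down a little at a time, alternately around its rim, never letting it cock further, until it is square and solidly home on the stop ring, and prove it with a steady push of about 30 N that no longer moves it; never push harder than 40 N. Then stand the drift back in its hole and leave the other things where they are.

Things in the scene. Friction and masses are not known exactly. Their poses are not given: they have to be found in the camera images.
- housing: fixed aluminium bearing housing: base plate 108 x 92 x 10 mm with four bolts and a round boss of 91 mm diameter, 46 mm high in all. Origin: centre of the underside, z up along the bore
- bore_mouth (a point): centre of the bore at the boss face, z up. The bore is 63 mm wide. Six spring lugs in its wall grip the race: it stays where it is left, settling no more than a little, and moves under 6 to 17 N on its rim; pushed again and again on one side it cocks and jams; a push on the high side levels it. At the foot is a dark steel screw-in stop ring, its top 16.5 to 22 mm below the face, set differently each time
- race: steel bearing race: a plain ring, 60 mm outside and 44 mm inside diameter, 16 mm high, part way down the bore, tilted by a few degrees in any direction, its underside about 10 mm below the boss face. Origin: centre of its underside, z along its axis; its top rim is flat, radius 22 to 30 mm. Home, its underside lies flat on the stop ring, it feels solid and the push rises steeply
- drift: round brass drift, 94 mm long, 0.17 kg: a tip rod of 10 mm diameter and 34 mm length, a collar of 26 mm diameter and 5 mm height, then a grip of 20 mm diameter up to the top. Origin: centre of the tip's end face, z up along the drift. It stands tip down in its hole in the stand, its collar resting on the stand's top and its grip above it
- stand_hole (a point): mouth of the drift's hole (the larger of two), 14.5 mm wide, in the top of the stand; the stand is a fixed dark steel block of 70 x 44 mm, 36 mm high; x of this point runs along the block towards the smaller hole
- tape_roll: roll of green tape lying flat, 67 mm wide, 19 mm high, a bystander; origin at the centre of its underside
- wipe_box: carton of wipes 95 x 63 x 46 mm, a bystander; origin at the centre of its underside
- caliper: digital caliper 200 x 66 x 11 mm, a bystander on the front strip of the bench; origin at the centre of its underside
- screwdriver: screwdriver with yellow handle, 181 mm long, a bystander on the front strip of the bench; origin at the centre of its underside
There are look-alikes about, which are no part of the job. What is meant by the drift is not orange, and is the smaller of those in its own colour.

How it is judged:
By the outcome, as a careful person would: the job done as asked, in the order asked, and still so for the second after the job is handed in, with the robot touching nothing.
It also fails if it takes over 70 s, if anything falls off the work surface, if the arm or the gripper's body presses on something with over 40 N, if the wrist force passes 120 N, or if a joint passes its speed limit or range.

## Working session

There is one attempt and no reset: what is moved stays moved. The work goes in short steps, Python scripts to look and compute and a shell command to move; the robot and the scene stay as the last step left them, time stands still between calls to the robot, and variables do not carry over. Pictures are saved under pics/ and viewed, and the job is handed in when it is done.

```bash
ls; mkdir -p pics
python3 - <<'E'
from plant import *
import cv2
for n in ("scene","top"):
    im=camera(n); cv2.imwrite(f"pics/{n}0.png",im); print(n,calibration(n))
s=get_state(); print(s)
E
```

```text
pics
scene {'fx': 488.08743672667606, 'fy': 488.08743672667606, 'cx': 322.6850523927998, 'cy': 240.01116095574665, 'eye': array([0.06279599, 0.49907999, 0.58489115]), 'attitude': array([ 0.93009795,  0.01951337, -2.34431004])}
top {'fx': 597.6523806590028, 'fy': 597.6523806590028, 'cx': 324.6264548964651, 'cy': 255.2661907885839, 'eye': array([0.30943584, 0.02941746, 1.31339293]), 'attitude': array([ 2.15216527e-01, -9.33908944e-04, -1.62729636e+00])}
{'t': 0.1, 'qpos': array([ 1.07553197e+00,  3.07488952e-01,  1.50757213e+00,  2.26382834e-05,
        1.32843531e+00, -7.35210441e-02]), 'qvel': array([-0.0003373 , -0.00116002, -0.00474177, -0.00213795, -0.00025598,
        0.00030036]), 'joint_torque': array([-3.98414259e-04, -4.58529711e+01, -2.52607584e+01, -1.05406580e-04,
        5.61444453e-03, -5.69151553e-06]), 'position': array([0.23510082, 0.52404477, 0.24146737]), 'tcp_rot': array([-3.13969567e+00, -1.61745610e-04,  2.71984373e+00]), 'force': array([-0.71327301,  0.8145371 , -0.26642066]), 'ft_torque': array([-0.02384004, -0.01654629, -0.00539929]), 'width': 0.08515074803417115}
```

View pics/scene0.png

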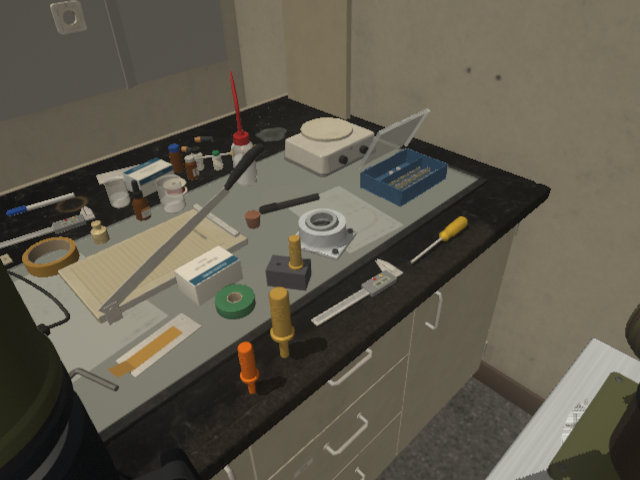

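View pics/top0.png

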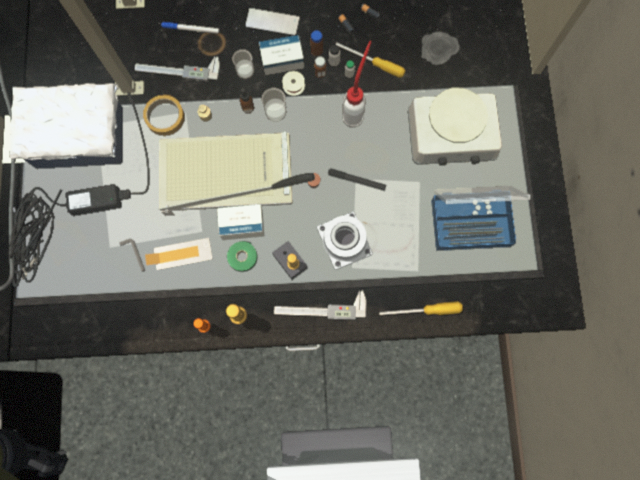

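Possible drifts in the scene view are the orange one (248,365), the larger brass one standing free (281,320), and the smaller brass one in the dark stand (295,252). The description points to the last. I'll check it in a close crop and measure.

```bash
cat > h.py <<'E'
from plant import *
import numpy as np, cv2
from scipy.spatial.transform import Rotation as Ro
def cam(n):
    c=calibration(n); return c,Ro.from_euler('xyz',c['attitude']).as_matrix(),np.array(c['eye'])
def proj(n,P):
    c,R,e=cam(n); q=(np.atleast_2d(P)-e)@R
    return np.c_[c['cx']+c['fx']*q[:,0]/-q[:,2], c['cy']-c['fy']*q[:,1]/-q[:,2]]
def ray(n,u,v,z):
    c,R,e=cam(n); d=R@np.array([(u-c['cx'])/c['fx'],-(v-c['cy'])/c['fy'],-1]); return e+d*(z-e[2])/d[2]
def crop(im,x,y,w,h,f,name):
    cv2.imwrite(name,cv2.resize(im[y:y+h,x:x+w],None,fx=f,fy=f,interpolation=cv2.INTER_CUBIC))
E
python3 - <<'E'
from h import *
s=cv2.imread("pics/scene0.png");t=cv2.imread("pics/top0.png")
crop(s,235,190,130,110,6,"pics/s1.png"); crop(t,265,205,115,85,7,"pics/t1.png")
print(ray("top",291,262,.05),ray("top",343,238,.046),ray("top",235,314,.05),ray("top",200,326,.05))
print(ray("scene",290,268,.036),ray("scene",322,222,.046))
E
```

```text
[0.57433891 0.08594855 0.05      ] [ 0.62227145 -0.02966436  0.046     ] [0.468655   0.20936621 0.05      ] [0.44744988 0.28367014 0.05      ]
[0.57946917 0.08951778 0.036     ] [ 0.63018566 -0.03842027  0.046     ]
```

View pics/s1.png

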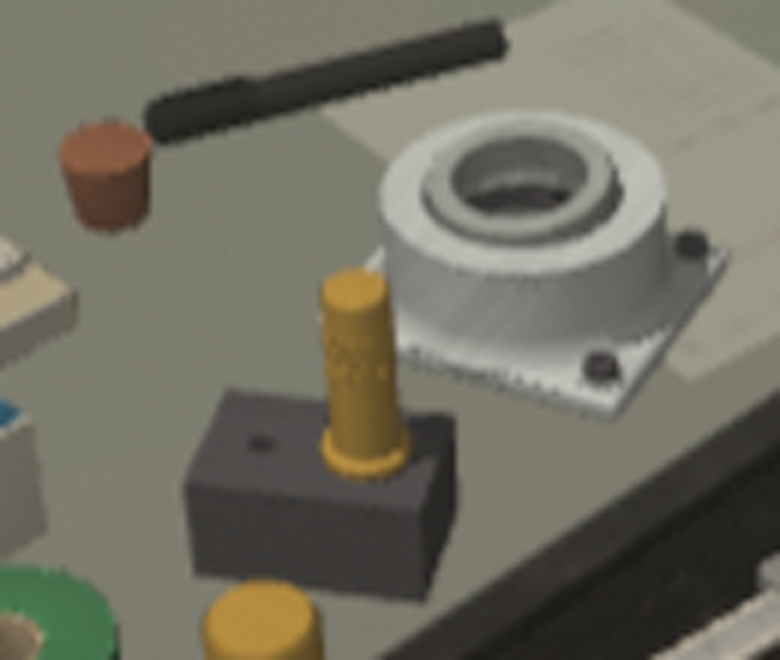

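View pics/t1.png

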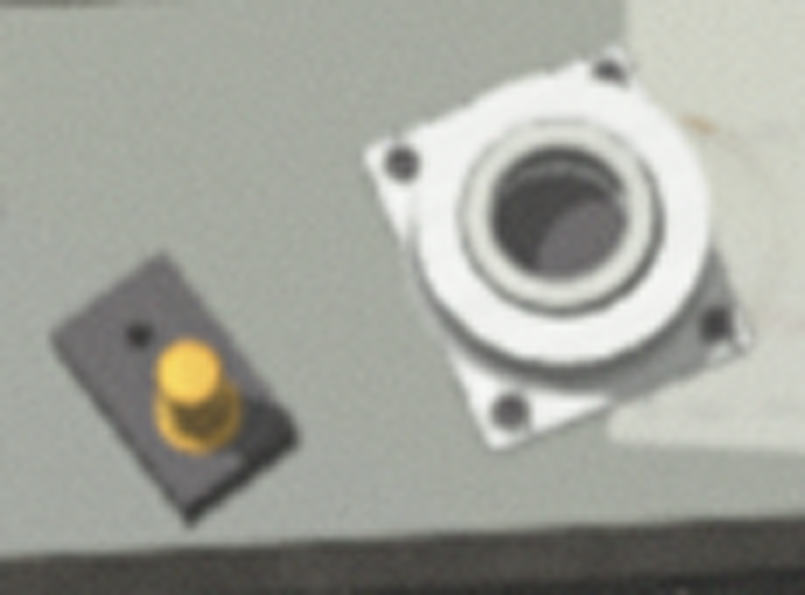

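The crop shows the smaller brass drift standing in the dark block, with its grip top near (294,238) and its collar near (296,264). The housing with the race sticking out is at (322,222). Next I'll fit positions in both views.

```bash
cat > fit.py <<'E'
from h import *
from scipy.optimize import least_squares
th=np.linspace(0,2*np.pi,120)
def circ(x,y,z,r): return np.c_[x+r*np.cos(th),y+r*np.sin(th),0*th+z]
def over(im,n,curves,x,y,w,h,f,name):
    o=cv2.resize(im[y:y+h,x:x+w],None,fx=f,fy=f,interpolation=cv2.INTER_CUBIC)
    for c,col in curves:
        p=(proj(n,c)-[x,y]+0.5)*f-0.5
        cv2.polylines(o,[np.round(p).astype(int)],False,col,1)
    cv2.imwrite(name,o)
E
python3 - <<'E'
from fit import *
s=cv2.imread("pics/scene0.png");t=cv2.imread("pics/top0.png")
for n,im,b,d in (("top",t,(.6220,-.0325),(.5755,.0845)),("scene",s,(.628,-.037),(.5785,.0865))):
    cv=[(circ(*b,.046,.0455),(0,0,255)),(circ(*b,.052,.030),(255,0,0)),(circ(*b,.052,.022),(255,0,0)),(circ(*b,.0,.0455),(0,0,255)),
        (circ(*d,.096,.010),(0,255,0)),(circ(*d,.041,.013),(0,255,0)),(circ(*d,.036,.013),(0,255,0))]
    if n=="top": over(im,n,cv,270,205,110,85,7,"pics/o_top.png")
    else: over(im,n,cv,260,195,110,95,7,"pics/o_scene.png")
E
```

```text
(no output)
```

View pics/o_top.png

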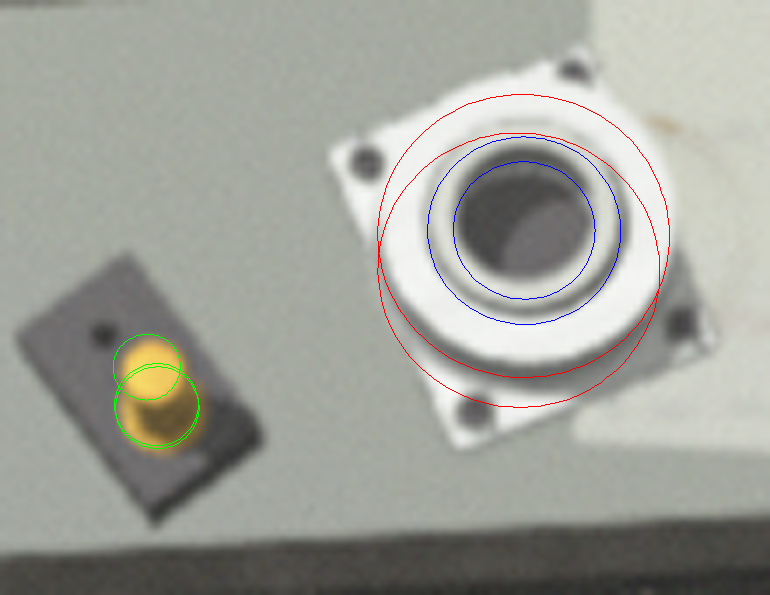

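View pics/o_scene.png

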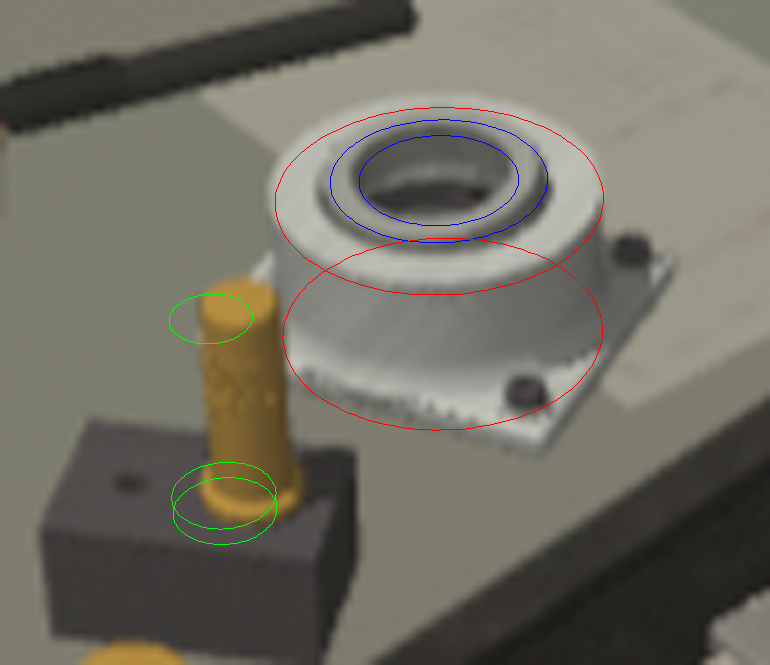

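Run:
```python
from fit import *
def bb(n,c,x,y,f):
    p=(proj(n,c)-[x,y]+.5)*f-.5; return np.r_[p.min(0),p.max(0)]
T=(270,205,7);S=(260,195,7)
def solve(n,o,items,x0):
    f=lambda q: np.concatenate([ (bb(n,circ(q[0],q[1],z,r),*o)-ob)[m] for z,r,ob,m in items])
    s=least_squares(f,x0); print(n,s.x.round(4),s.fun.round(1))
a=[0,1,2,3]
solve("top",T,[(.046,.0455,np.array([378,77,673,363]),a)],(.62,-.03))
solve("scene",S,[(.046,.0455,np.array([268,94,606,290]),a)],(.62,-.03))
solve("top",T,[(.096,.010,np.array([120,338,185,404]),a),(.041,.013,np.array([120,0,205,452]),[0,2,3])],(.57,.08))
solve("scene",S,[(.096,.010,np.array([200,279,279,328]),a),(.041,.013,np.array([201,0,303,0]),[0,2]),(.036,.013,np.array([201,0,303,522]),[0,2,3])],(.57,.08))
```

```text
top [ 0.6269 -0.0336] [ 1.8  1.7 -1.8 -1.7]
scene [ 0.6312 -0.0394] [ 5.3  5.7 -5.2 -4.2]
top [0.5738 0.0827] [-0.8  1.1  1.4  0.8  0.3 -0.9 -1.9]
scene [0.5786 0.077 ] [-1.9 -2.3  1.9 -2.1 -1.3  0.3 -0.1  1.1  4. ]
```

The two views agree on the vector from drift to bore (+0.053, −0.1163) to about 0.5 mm. They disagree on absolute position by about 5 mm, so I'll move above the drift and calibrate against the gripper.

```bash
python3 -m pendant '[[-0.05,-0.027,0,-5],[-0.1,-0.054,0,-10],[-0.15,-0.081,0,-15],[-0.2,-0.108,0,-20],[-0.25,-0.135,0,-24.2]]' 0.06 40
```

```text
t: 0.72
position: [0.4089, 0.2975, 0.242]
tcp_rot: [-3.141, -0.0, -3.138]
force: [0.9, 0.4, 0.5]
width: 0.0605
```

```bash
python3 -m pendant '[[-0.035,-0.046,0.0,0],[-0.07,-0.092,0.01,0],[-0.105,-0.138,0.035,0],[-0.14,-0.184,0.06,0],[-0.167,-0.2175,0.08,0]]'
python3 - <<'E'
from h import *
for n in ("scene","top"): cv2.imwrite(f"pics/{n}1.png",camera(n))
print(get_state()['position'],get_state()['tcp_rot'])
s=cv2.imread("pics/scene1.png");t=cv2.imread("pics/top1.png")
crop(s,215,150,150,140,5,"pics/s2.png"); crop(t,250,190,110,90,7,"pics/t2.png")
E
```

```text
t: 1.35
position: [0.5761, 0.0795, 0.161]
tcp_rot: [-3.141, -0.001, 3.141]
force: [0.1, 0.3, -0.2]
width: 0.0595
[0.57675822 0.07780304 0.15935544] [-3.13981550e+00 -2.84230020e-03  3.13788856e+00]
```

View pics/s2.png

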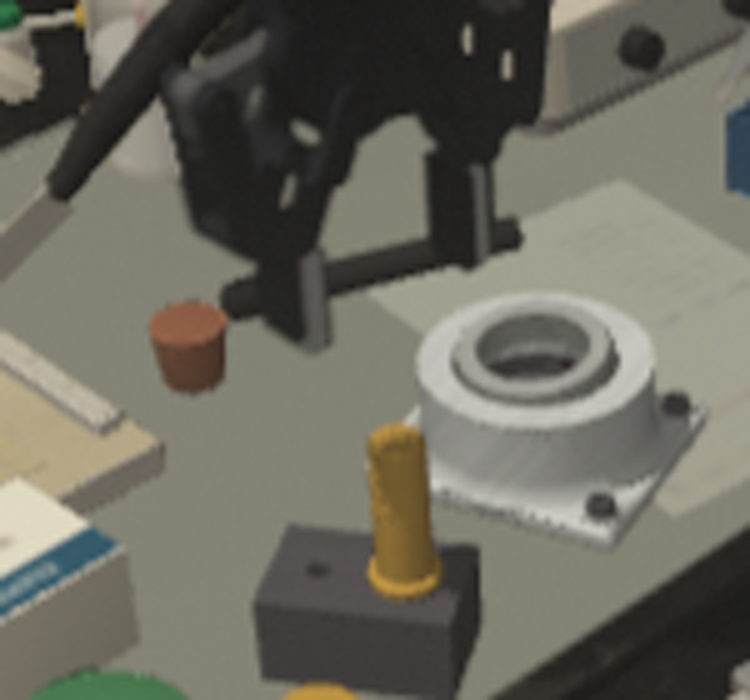

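View pics/t2.png

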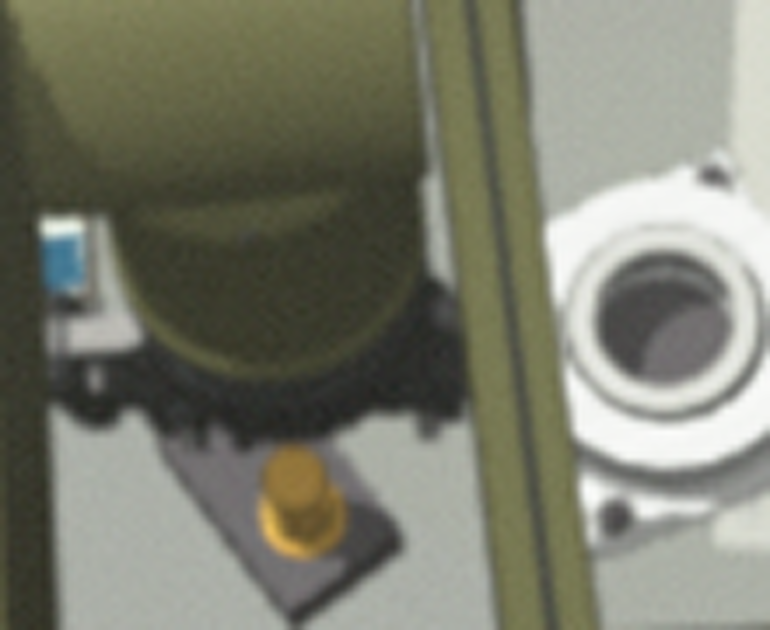

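Run:
```python
from h import *
P=[get_state() for _ in range(3)]
for p in P: print(p['t'],p['position'].round(4),p['tcp_rot'].round(4))
x,y,z=.5765,.0787,.160
for zt in (.149,.153,.157):
    q=proj("scene",[[x-.011,y+.03,zt],[x-.011,y-.03,zt],[x-.011,y+.04,zt],[x-.011,y-.04,zt]])
    print(zt,((q-[215,150]+.5)*5-.5).round(0).tolist())
q=proj("top",[[x,y+.042,.15],[x,y-.042,.15]]);print(q, ((q-[250,190]+.5)*7-.5).round(0).tolist())
```

```text
1.45 [0.5768 0.0778 0.1594] [-3.1398e+00 -2.8000e-03  3.1379e+00]
1.45 [0.5768 0.0778 0.1594] [-3.1398e+00 -2.8000e-03  3.1379e+00]
1.45 [0.5768 0.0778 0.1594] [-3.1398e+00 -2.8000e-03  3.1379e+00]
0.149 [[339.0, 365.0], [478.0, 290.0], [315.0, 378.0], [500.0, 278.0]]
0.153 [[338.0, 354.0], [478.0, 280.0], [314.0, 367.0], [500.0, 268.0]]
0.157 [[337.0, 344.0], [477.0, 269.0], [313.0, 357.0], [499.0, 258.0]]
[[270.83894888 251.74773802]
 [312.88837225 249.43858176]] [[149.0, 435.0], [443.0, 419.0]]
```

```bash
python3 -m pendant '[[0,-0.0005,0.02,0],[0,-0.001,0.045,0],[0,-0.001,0.07,0],[0,-0.001,0.09,0],[0,-0.001,0.095,0]]'
python3 - <<'E'
from h import *
s=camera("scene"); cv2.imwrite("pics/scene2.png",s); print(get_state()['position'])
crop(s,225,150,130,120,6,"pics/s3.png")
E
```

```text
t: 2.08
position: [0.5737, 0.0812, 0.0661]
tcp_rot: [3.142, -0.003, -3.141]
force: [0.6, -0.2, -0.1]
width: 0.0602
[0.57416289 0.08118354 0.06625496]
```

View pics/s3.png

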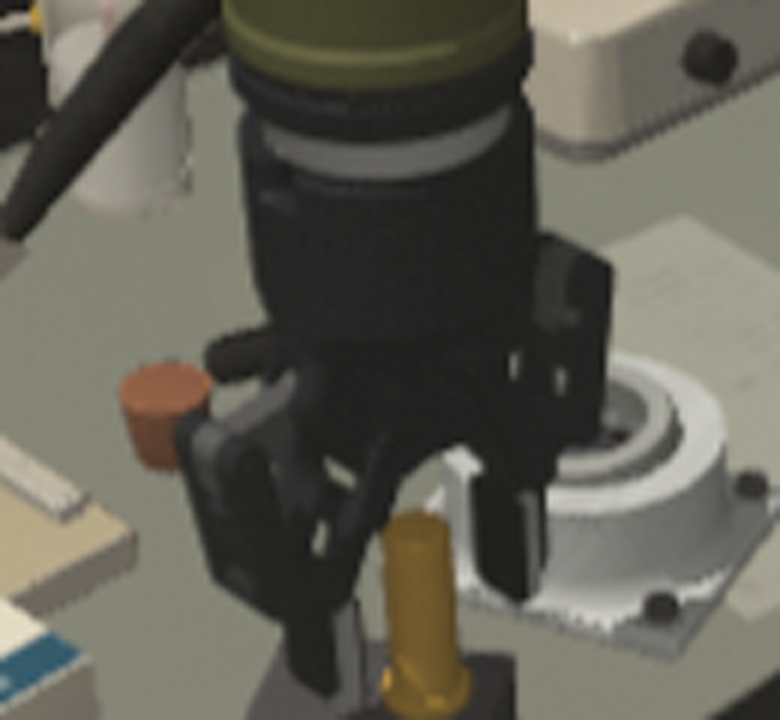

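The arm's reported pose is noisy by 1–2 mm, so I'll rely on commanded poses. I'll half-close the jaws with a small shift and check the centring.

```bash
python3 -m pendant '[[0,-0.002,0,0],[0,-0.002,0,0],[0,-0.002,0,0],[0,-0.002,0,0],[0,-0.002,0,0]]' 0.034 40
python3 - <<'E'
from h import *
s=camera("scene"); cv2.imwrite("pics/scene3.png",s); print(get_state()['position'])
t=camera("top"); cv2.imwrite("pics/top3.png",t);
crop(s,260,205,70,70,10,"pics/s4.png")
crop(t,250,190,110,90,7,"pics/t4.png")
E
```

```text
t: 2.75
position: [0.5755, 0.0787, 0.0675]
tcp_rot: [3.142, 0.0, -3.141]
force: [-0.1, -0.0, 0.0]
width: 0.0342
[0.57541629 0.0786713  0.06743362]
```

View pics/s4.png

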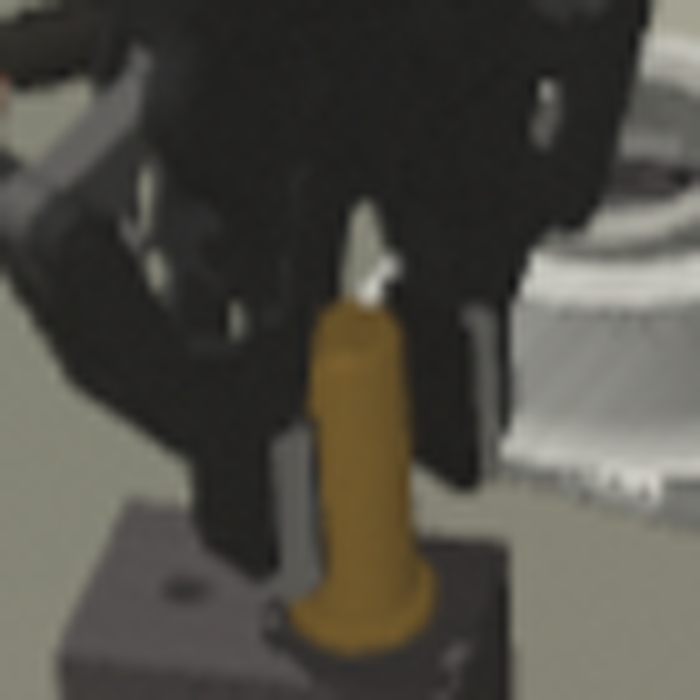

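View pics/t4.png

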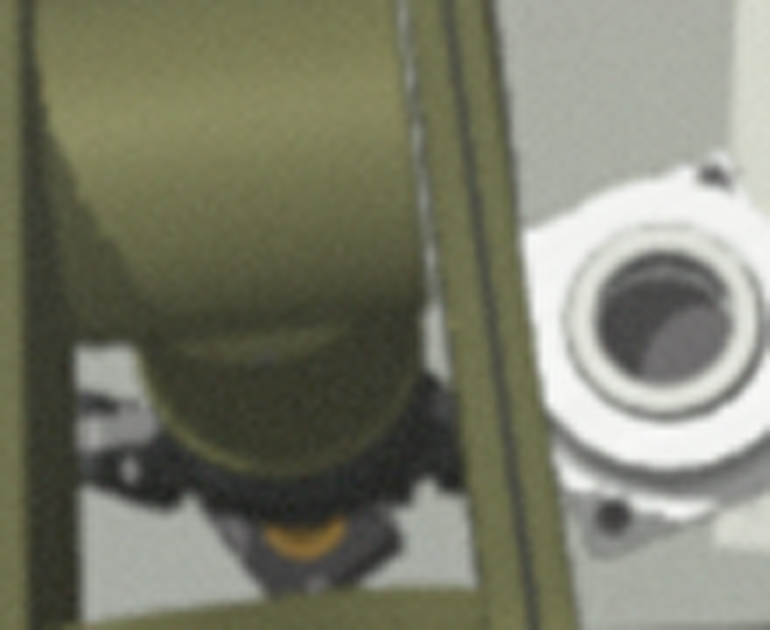

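Run:
```python
from h import *
x,y=.5749,.079
for zt in (.056,.058,.060):
    q=proj("scene",[[x-.011,y+.017,zt],[x-.011,y-.017,zt]])
    print(zt,((q-[260,205]+.5)*10-.5).round(0).tolist())
for d in ((.5749,.079),(.5775,.076),(.572,.079),(.5749,.075)):
    q=proj("scene",[[*d,.096],[*d,.041]]); print(d,((q-[260,205]+.5)*10-.5).round(0).tolist())
for z in (.2,.25,.3):
    q=proj("top",[[x,y,z]]);print(z, ((q-[250,190]+.5)*7-.5).round(0).tolist())
q=proj("top",[[x,y,.041]]);print(((q-[250,190]+.5)*7-.5).round(0).tolist())
```

```text
0.056 [[329.0, 603.0], [476.0, 514.0]]
0.058 [[329.0, 594.0], [475.0, 505.0]]
0.06 [[328.0, 585.0], [475.0, 496.0]]
(0.5749, 0.079) [[348.0, 345.0], [365.0, 597.0]]
(0.5775, 0.076) [[351.0, 331.0], [368.0, 582.0]]
(0.572, 0.079) [[360.0, 352.0], [376.0, 604.0]]
(0.5749, 0.075) [[366.0, 334.0], [382.0, 586.0]]
0.2 [[286.0, 392.0]]
0.25 [[275.0, 349.0]]
0.3 [[264.0, 301.0]]
[[314.0, 510.0]]
```

```bash
python3 -m pendant '[[0,0,0,0],[0,0,0,0],[0,0,0,0],[0,0,0,0],[0,0,0,0]]' 0.0 60
python3 - <<'E'
from h import *
s=camera("scene"); cv2.imwrite("pics/scene4.png",s); st=get_state(); print(st['position'],st['force'],st['ft_torque'],st['width'])
crop(s,260,205,70,70,10,"pics/s5.png")
E
```

```text
t: 3.48
position: [0.5756, 0.0801, 0.0676]
tcp_rot: [3.139, 0.001, 3.141]
force: [-0.7, 5.4, 2.7]
width: 0.0187
[0.57553684 0.08011037 0.06761025] [-0.69184928  4.75532939  3.15235874] [ 0.97823738  0.06248051 -0.01174673] 0.018515591090646436
```

View pics/s5.png

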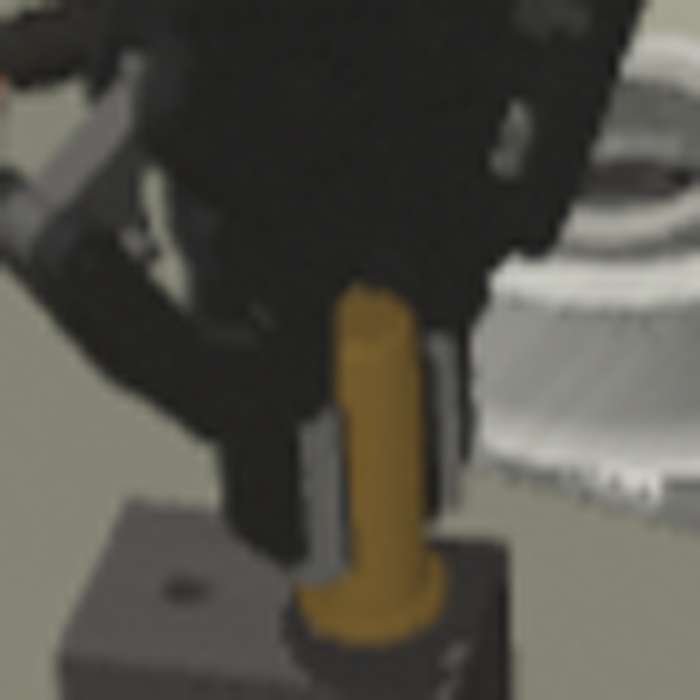

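```bash
python3 -m pendant '[[0,0.0015,0,0],[0,0.0015,-0.005,0],[0,0.0015,-0.03,0],[0,0.0015,-0.06,0],[0,0.0015,-0.075,0]]' 0.0 100
python3 - <<'E'
from h import *
s=camera("scene"); cv2.imwrite("pics/scene5.png",s); 
t=camera("top"); cv2.imwrite("pics/top5.png",t); st=get_state(); print(st['position'],st['tcp_rot'],st['force'],st['ft_torque'],st['width'])
crop(s,230,160,100,100,7,"pics/s6.png")
crop(t,250,190,110,90,7,"pics/t6.png")
E
```

```text
t: 4.15
position: [0.576, 0.0797, 0.1436]
tcp_rot: [-3.141, 0.002, -3.141]
force: [0.4, 0.1, -2.2]
width: 0.018
[0.57645105 0.07988224 0.1438581 ] [-3.14132177  0.00330492 -3.14112185] [ 0.46499305 -0.37087584 -1.52746735] [ 0.00535085 -0.04224115  0.03741571] 0.017610395655704245
```

View pics/s6.png

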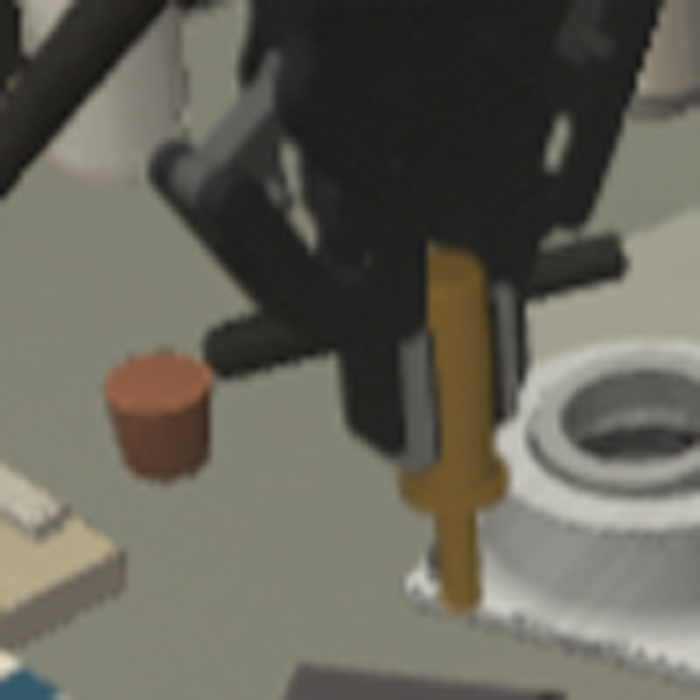

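View pics/t6.png

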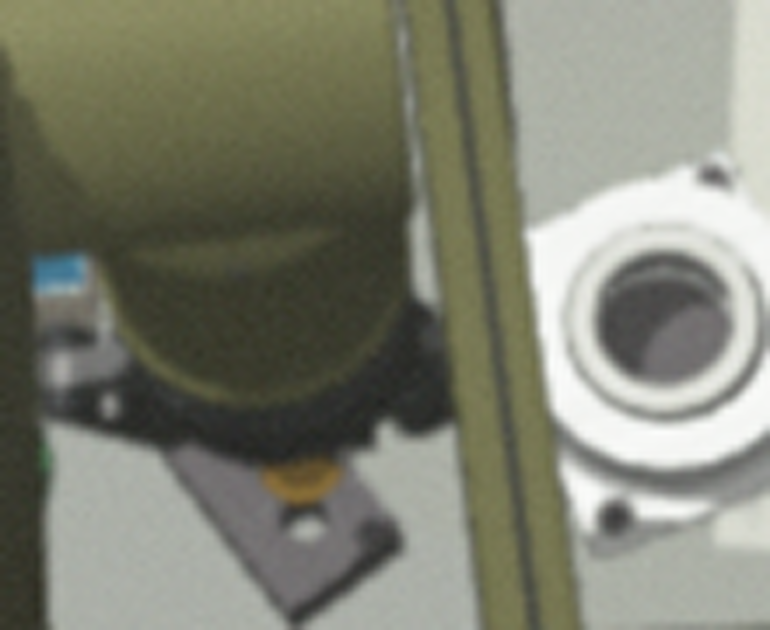

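Run:
```python
from fit import *
S=(230,160,7)
def bb(n,c,x,y,f):
    p=(proj(n,c)-[x,y]+.5)*f-.5; return np.r_[p.min(0),p.max(0)]
# params: xy of tip, lean dx,dy over 94mm
zt=.077
items=[(0,.005,[437,0,480,612],[0,2,3]),(34,.013,[400,0,506,513],[0,2,3]),(94,.010,[0,0,488,0],[2]),]
def f(q,lean=True):
    r=[]
    for h,rad,ob,m in items:
        r+=list((bb("scene",circ(q[0]+q[2]*h/94,q[1]+q[3]*h/94,zt+h/1000,rad),*S)-np.array(ob))[m])
    return np.array(r+[q[2]*3000,q[3]*3000])
s=least_squares(f,(.57,.08,0,0)); print(s.x.round(4),s.fun.round(1))
s=least_squares(lambda q:f((q[0],q[1],0,0)),(.57,.08)); print(s.x.round(4),s.fun.round(1))
```

```text
[ 5.811e-01  7.290e-02 -5.000e-04 -9.000e-04] [ 2.  -0.3 -2.7 -0.8  1.6  2.7 -2.3 -1.5 -2.8]
[0.5809 0.0726] [ 3.6  1.2 -2.8 -0.8  1.6  2.9 -5.2  0.   0. ]
```

```bash
python3 -m pendant '[[-0.015,-0.03,0,0],[-0.03,-0.065,0,0],[-0.045,-0.1,0,0],[-0.0526,-0.115,0.008,0],[-0.0526,-0.115,0.017,0]]'
python3 -m pendant '[[0,0,0,0],[0,0,0,0],[0,0,0,0],[0,0,0,0],[0,0,0,0]]'
python3 - <<'E'
from h import *
s=camera("scene"); cv2.imwrite("pics/scene6.png",s); 
t=camera("top"); cv2.imwrite("pics/top6.png",t); st=get_state(); print(st['position'],st['tcp_rot'],st['force'],st['ft_torque'],st['width'])
crop(s,260,150,110,110,7,"pics/s7.png")
crop(t,290,190,110,90,7,"pics/t7.png")
E
```

```text
t: 4.88
position: [0.6277, -0.0355, 0.1237]
tcp_rot: [3.141, -0.002, 3.14]
force: [0.1, -0.1, -2.2]
width: 0.0178
t: 5.5
position: [0.6282, -0.0346, 0.1256]
tcp_rot: [-3.142, 0.001, -3.141]
force: [-0.4, 0.8, -0.8]
width: 0.0182
[ 0.6281211  -0.03473563  0.12552274] [-3.14153185e+00  3.80482042e-04 -3.14093805e+00] [ 0.05973344  0.00603424 -0.96279535] [-0.02379477 -0.02308735  0.0021192 ] 0.018263501411335495
```

View pics/s7.png

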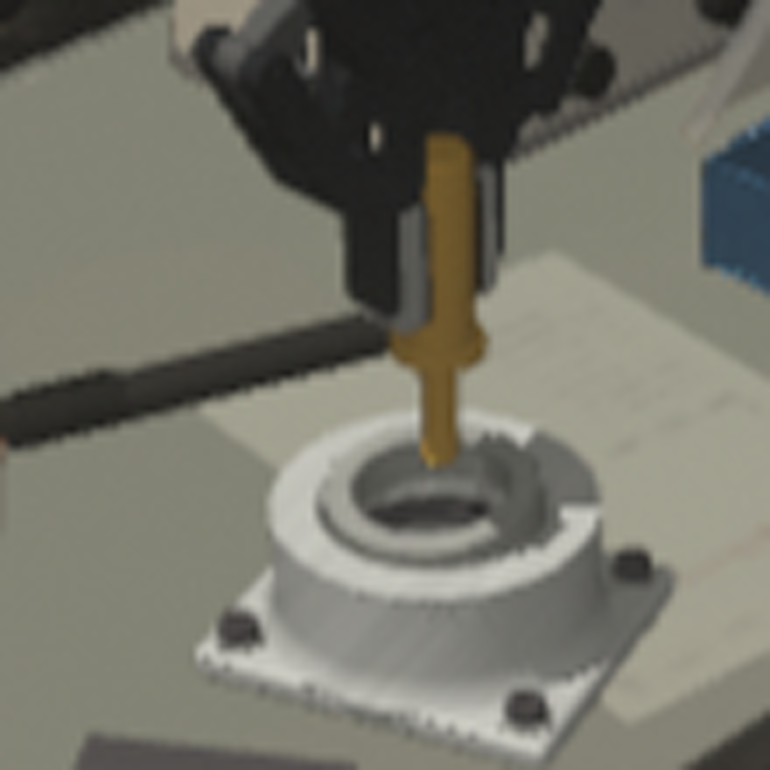

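View pics/t7.png

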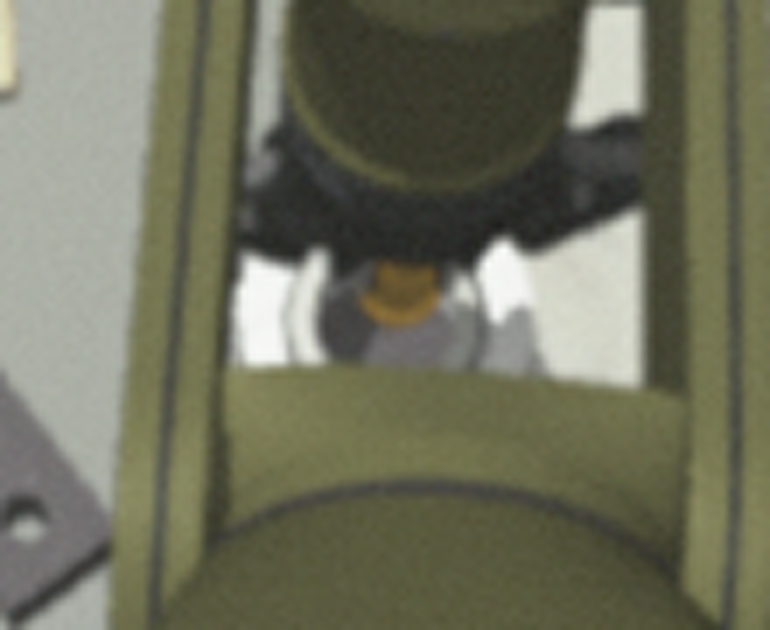

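Run:
```python
from fit import *
b=(.6312,-.0394)
for z in (.046,.052,.060): print("scene",z,((proj("scene",[[*b,z]])-[260,150]+.5)*7-.5).round(0))
c=circ(*b,.060,.005);p=(proj("scene",c)-[260,150]+.5)*7-.5;print(p.min(0),p.max(0))
c=circ(*b,.094,.013);p=(proj("scene",c)-[260,150]+.5)*7-.5;print("collar",p.min(0),p.max(0))
for q in ((.6322,-.0394),(.6312,-.0384)): print(((proj("scene",[[*q,.06]])-[260,150]+.5)*7-.5).round(1))
b=(.6269,-.0336)
for z in (.046,.052,.099): print("top",z,((proj("top",[[*b,z]])-[290,190]+.5)*7-.5).round(0))
c=circ(*b,.099,.013);p=(proj("top",c)-[290,190]+.5)*7-.5;print(p.min(0),p.max(0))
c=circ(*b,.046,.0455);p=(proj("top",c)-[290,190]+.5)*7-.5;print(p.min(0),p.max(0))
```

```text
scene 0.046 [[437. 504.]]
scene 0.052 [[437. 486.]]
scene 0.06 [[436. 462.]]
[417.80412338 452.16898104] [454.08133909 472.41437786]
collar [385.15782177 331.97285512] [481.56018914 383.40737999]
[[433.4 460.8]]
[[433.3 463.7]]
top 0.046 [[386. 324.]]
top 0.052 [[386. 319.]]
top 0.099 [[392. 281.]]
[348.26473518 238.75469169] [434.93463122 322.63159372]
[239.98160998 183.68377956] [531.3266601  466.27845785]
```

Run:
```python
from h import *
s=cv2.imread("pics/scene6.png");t=cv2.imread("pics/top6.png")
a=cv2.resize(s[165:235,290:355],None,fx=10,fy=10,interpolation=cv2.INTER_CUBIC); a=cv2.convertScaleAbs(a,alpha=1.5)
cv2.imwrite("pics/s8.png",a[:600])
b=cv2.resize(t[215:245,320:370],None,fx=15,fy=15,interpolation=cv2.INTER_CUBIC);b=cv2.convertScaleAbs(b,alpha=1.3);cv2.imwrite("pics/t8.png",b)
```

```text
(no output)
```

View pics/s8.png

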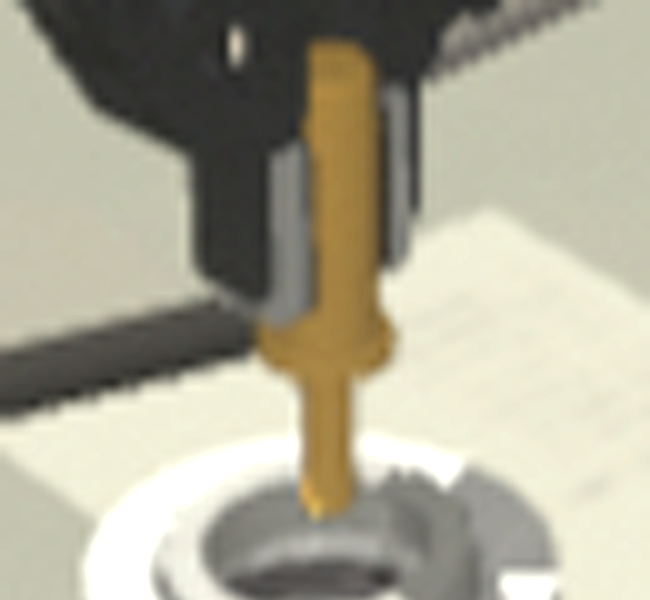

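View pics/t8.png

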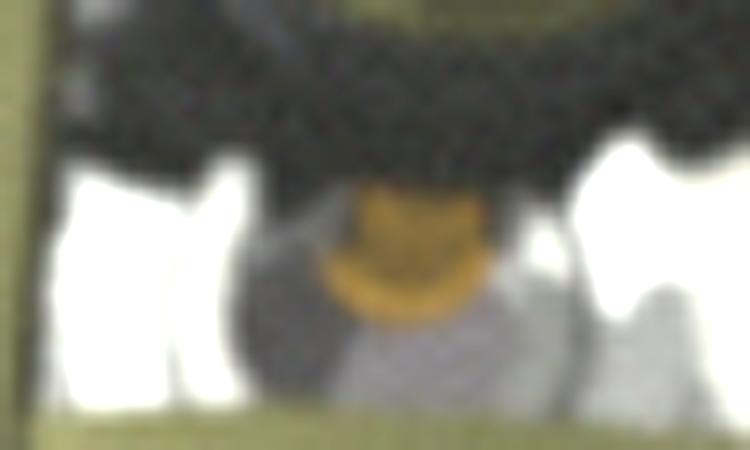

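The tip sits close to the bore centre, with the bore about 1.5 mm further in +y. Next I'll feel the rim lightly at four points, to find the high side before the first push.

```bash
python3 -m pendant '[[0,0.013,0,0],[0,0.026,0,0],[0,0.026,0.003,0],[0,0.026,0.0055,0],[0,0.026,0.0055,0]]'
python3 -m pendant '[[0,0,0.0003,0],[0,0,0.0006,0],[0,0,0.001,0],[0,0,0.001,0],[0,0,0.001,0]]'
```

```text
t: 6.22
position: [0.6277, -0.009, 0.1193]
tcp_rot: [-3.141, -0.001, -3.141]
force: [0.5, -0.2, -0.9]
width: 0.0179
t: 6.85
position: [0.628, -0.0088, 0.1188]
tcp_rot: [-3.142, 0.0, -3.141]
force: [0.2, -0.4, -1.6]
width: 0.0179
```

```bash
python3 -m pendant '[[0,0,0.0003,0],[0,0,0.0006,0],[0,0,0.001,0],[0,0,0.001,0],[0,0,0.001,0]]'
python3 -m pendant '[[0,0,0.0003,0],[0,0,0.0006,0],[0,0,0.001,0],[0,0,0.001,0],[0,0,0.001,0]]'
```

```text
t: 7.48
position: [0.628, -0.0088, 0.1178]
tcp_rot: [3.142, -0.0, -3.141]
force: [1.0, 0.1, -1.6]
width: 0.0178
t: 8.1
position: [0.628, -0.0088, 0.1168]
tcp_rot: [3.142, -0.0, -3.141]
force: [-0.4, 0.5, -1.8]
width: 0.0179
```

```bash
python3 -m pendant '[[0,0,-0.004,0],[0,-0.025,-0.004,0],[0,-0.049,-0.004,0],[0,-0.049,-0.003,0],[0,-0.049,-0.002,0]]'
python3 -m pendant '[[0,0,0.0003,0],[0,0,0.0006,0],[0,0,0.001,0],[0,0,0.001,0],[0,0,0.001,0]]'
```

```text
t: 8.72
position: [0.6286, -0.0586, 0.1197]
tcp_rot: [-3.14, 0.001, -3.141]
force: [-1.2, -3.1, 4.5]
width: 0.0178
t: 9.35
position: [0.6285, -0.0577, 0.1179]
tcp_rot: [3.142, 0.001, -3.141]
force: [0.9, -3.6, 3.4]
width: 0.018
```

```bash
python3 -m pendant '[[0,0,-0.004,0],[-0.012,0.012,-0.004,0],[-0.0245,0.0245,-0.004,0],[-0.0245,0.0245,-0.003,0],[-0.0245,0.0245,-0.002,0]]'
python3 -m pendant '[[0,0,0.0004,0],[0,0,0.0008,0],[0,0,0.0012,0],[0,0,0.0016,0],[0,0,0.002,0]]'
```

```text
t: 9.98
position: [0.6523, -0.0328, 0.1192]
tcp_rot: [-3.142, -0.001, -3.14]
force: [-1.4, 0.5, -2.1]
width: 0.0181
t: 10.6
position: [0.6525, -0.0334, 0.1178]
tcp_rot: [-3.142, 0.0, -3.141]
force: [0.1, 0.3, -0.8]
width: 0.0181
```

```bash
python3 -m pendant '[[0,0,0,0],[0,0,0,0],[0,0,0,0],[0,0,0,0],[0,0,0,0]]'
```

```text
t: 11.22
position: [0.6526, -0.0333, 0.1178]
tcp_rot: [3.142, 0.0, -3.141]
force: [-0.7, 0.2, -1.3]
width: 0.0178
```

```bash
python3 -m pendant '[[0,0,0.0004,0],[0,0,0.0008,0],[0,0,0.001,0],[0,0,0.001,0],[0,0,0.001,0]]'
python3 -m pendant '[[0,0,-0.004,0],[0.025,0,-0.004,0],[0.049,0,-0.004,0],[0.049,0,-0.003,0],[0.049,0,-0.002,0]]'
python3 -m pendant '[[0,0,0.0004,0],[0,0,0.0008,0],[0,0,0.001,0],[0,0,0.001,0],[0,0,0.001,0]]'
```

```text
t: 11.85
position: [0.6527, -0.0333, 0.1171]
tcp_rot: [-3.142, 0.0, -3.141]
force: [-1.2, 0.5, 0.7]
width: 0.0183
t: 12.48
position: [0.6047, -0.0334, 0.1191]
tcp_rot: [-3.141, 0.002, -3.141]
force: [1.5, -0.6, -1.7]
width: 0.0175
t: 13.1
position: [0.6036, -0.0333, 0.1178]
tcp_rot: [-3.142, -0.0, -3.141]
force: [0.5, 0.5, -1.2]
width: 0.0179
```

```bash
python3 -m pendant '[[0,0,0.0004,0],[0,0,0.0008,0],[0,0,0.001,0],[0,0,0.001,0],[0,0,0.001,0]]'
```

```text
t: 13.72
position: [0.6036, -0.0333, 0.117]
tcp_rot: [-3.142, 0.0, -3.141]
force: [-0.3, 0.5, -0.1]
width: 0.0181
```

The −y side is high, the ±x sides are nearly level, and +y is low. First push goes on −y.

```bash
python3 -m pendant '[[0,0,-0.006,0],[-0.0245,-0.0245,-0.006,0],[-0.0245,-0.0245,-0.003,0],[-0.0245,-0.0245,-0.002,0],[-0.0245,-0.0245,-0.001,0]]'
python3 -m pendant '[[0,0,0.0005,0],[0,0,0.001,0],[0,0,0.001,0],[0,0,0.001,0],[0,0,0.001,0]]'
```

```text
t: 14.35
position: [0.6273, -0.0575, 0.1179]
tcp_rot: [-3.142, -0.001, -3.141]
force: [-0.5, -0.9, 3.5]
width: 0.0177
t: 14.98
position: [0.628, -0.0578, 0.1169]
tcp_rot: [-3.142, -0.0, -3.141]
force: [-1.8, -1.0, 3.4]
width: 0.0179
```

```bash
python3 -m pendant '[[0,0,0.0005,0],[0,0,0.001,0],[0,0,0.0015,0],[0,0,0.0015,0],[0,0,0.0015,0]]'
python3 -m pendant '[[0,0,-0.004,0],[-0.0245,0.0245,-0.004,0],[-0.0245,0.0245,-0.002,0],[-0.0245,0.0245,0,0],[-0.0245,0.0245,0,0]]'
```

```text
t: 15.6
position: [0.6282, -0.0581, 0.1153]
tcp_rot: [-3.141, 0.0, -3.141]
force: [-2.1, -2.4, 3.1]
width: 0.0178
t: 16.23
position: [0.6523, -0.0333, 0.1153]
tcp_rot: [3.141, 0.0, -3.141]
force: [0.4, 1.6, 0.5]
width: 0.0177
```

```bash
python3 -m pendant '[[0,0,-0.004,0],[0.025,0,-0.004,0],[0.049,0,-0.003,0],[0.049,0,-0.001,0],[0.049,0,0,0]]'
python3 -m pendant '[[0,0,-0.004,0],[-0.0245,0.0245,-0.004,0],[-0.0245,0.0245,-0.002,0],[-0.0245,0.0245,-0.0005,0],[-0.0245,0.0245,0,0]]'
```

```text
t: 16.85
position: [0.6041, -0.0337, 0.1155]
tcp_rot: [-3.141, 0.001, -3.141]
force: [-2.3, -0.2, 1.8]
width: 0.0177
t: 17.48
position: [0.6281, -0.0089, 0.1156]
tcp_rot: [3.141, 0.0, -3.141]
force: [-0.1, 0.9, 1.8]
width: 0.0177
```

```bash
python3 -m pendant '[[0,0,0.0005,0],[0,0,0.001,0],[0,0,0.001,0],[0,0,0.001,0],[0,0,0.001,0]]'
python3 -m pendant '[[0,0,-0.003,0],[0,-0.025,-0.004,0],[0,-0.049,-0.003,0],[0,-0.049,-0.0005,0],[0,-0.049,0.0005,0]]'
python3 -m pendant '[[0,0,-0.003,0],[-0.0245,0.0245,-0.004,0],[-0.0245,0.0245,-0.002,0],[-0.0245,0.0245,0,0],[-0.0245,0.0245,0,0]]'
python3 -m pendant '[[0,0,-0.003,0],[0.025,0,-0.004,0],[0.049,0,-0.003,0],[0.049,0,-0.0005,0],[0.049,0,0.0005,0]]'
```

```text
t: 18.1
position: [0.6282, -0.0088, 0.115]
tcp_rot: [3.141, 0.001, -3.141]
force: [-0.3, 1.5, 6.1]
width: 0.0175
t: 18.73
position: [0.6281, -0.0589, 0.1142]
tcp_rot: [-3.14, 0.0, -3.141]
force: [-1.7, -3.5, 5.7]
width: 0.0176
t: 19.35
position: [0.6523, -0.0329, 0.114]
tcp_rot: [3.141, 0.0, -3.141]
force: [0.5, 1.7, 1.0]
width: 0.0181
t: 19.98
position: [0.6028, -0.0337, 0.1137]
tcp_rot: [-3.141, -0.001, -3.141]
force: [-3.5, 0.5, 5.3]
width: 0.018
```

```bash
python3 -m pendant '[[0,0,-0.003,0],[-0.0245,0.0245,-0.003,0],[-0.0245,0.0245,-0.001,0],[-0.0245,0.0245,0.0005,0],[-0.0245,0.0245,0.001,0]]'
python3 -m pendant '[[0,0,-0.003,0],[0,-0.025,-0.004,0],[0,-0.049,-0.003,0],[0,-0.049,-0.0005,0],[0,-0.049,0,0]]'
python3 -m pendant '[[0,0,-0.003,0],[-0.0245,0.0245,-0.004,0],[-0.0245,0.0245,-0.002,0],[-0.0245,0.0245,0,0],[-0.0245,0.0245,0,0]]'
python3 -m pendant '[[0,0,-0.003,0],[0.025,0,-0.004,0],[0.049,0,-0.003,0],[0.049,0,-0.0005,0],[0.049,0,0,0]]'
```

```text
t: 20.6
position: [0.6297, -0.0087, 0.1134]
tcp_rot: [3.141, 0.004, -3.141]
force: [2.3, 2.3, 5.0]
width: 0.0176
t: 21.22
position: [0.6273, -0.0587, 0.1124]
tcp_rot: [-3.14, -0.001, -3.142]
force: [-1.8, -2.9, 3.9]
width: 0.0179
t: 21.85
position: [0.6522, -0.0329, 0.1124]
tcp_rot: [3.141, -0.0, -3.141]
force: [1.5, 0.1, 1.2]
width: 0.0178
t: 22.48
position: [0.6036, -0.0337, 0.1125]
tcp_rot: [-3.141, -0.0, -3.141]
force: [-1.4, 0.5, 1.1]
width: 0.0178
```

```bash
python3 -m pendant '[[0,0,-0.003,0],[-0.025,0,-0.004,0],[-0.049,0,-0.002,0],[-0.049,0,0.0005,0],[-0.049,0,0.001,0]]'
python3 -m pendant '[[0,0,-0.003,0],[0.025,0,-0.004,0],[0.049,0,-0.003,0],[0.049,0,-0.0005,0],[0.049,0,0,0]]'
python3 -m pendant '[[0,0,-0.003,0],[-0.0245,0.0245,-0.003,0],[-0.0245,0.0245,-0.001,0],[-0.0245,0.0245,-0.0005,0],[-0.0245,0.0245,0,0]]'
python3 -m pendant '[[0,0,-0.003,0],[0,-0.025,-0.004,0],[0,-0.049,-0.003,0],[0,-0.049,-0.0005,0],[0,-0.049,0,0]]'
```

```text
t: 23.1
position: [0.654, -0.0334, 0.1118]
tcp_rot: [-3.141, 0.003, -3.141]
force: [2.0, -0.7, 2.4]
width: 0.0181
t: 23.72
position: [0.6028, -0.0332, 0.1116]
tcp_rot: [3.142, -0.001, -3.141]
force: [-2.8, 0.1, 3.6]
width: 0.0179
t: 24.35
position: [0.6291, -0.0089, 0.1119]
tcp_rot: [3.141, 0.002, -3.141]
force: [1.8, 1.6, 2.1]
width: 0.0184
t: 24.98
position: [0.6274, -0.0582, 0.1113]
tcp_rot: [-3.141, -0.001, -3.142]
force: [-0.0, -1.1, 2.8]
width: 0.0178
```

```bash
python3 -m pendant '[[0,0,-0.003,0],[0,0.025,-0.004,0],[0,0.049,-0.002,0],[0,0.049,0.0005,0],[0,0.049,0.001,0]]'
python3 -m pendant '[[0,0,-0.003,0],[0,-0.025,-0.004,0],[0,-0.049,-0.003,0],[0,-0.049,-0.0005,0],[0,-0.049,0,0]]'
python3 -m pendant '[[0,0,-0.003,0],[-0.0245,0.0245,-0.004,0],[-0.0245,0.0245,-0.002,0],[-0.0245,0.0245,0,0],[-0.0245,0.0245,0,0]]'
python3 -m pendant '[[0,0,-0.003,0],[0.025,0,-0.004,0],[0.049,0,-0.003,0],[0.049,0,-0.0005,0],[0.049,0,0,0]]'
```

```text
t: 25.6
position: [0.6283, -0.0076, 0.111]
tcp_rot: [3.14, 0.001, -3.14]
force: [-0.9, 4.2, 5.6]
width: 0.0178
t: 26.22
position: [0.6283, -0.0592, 0.1106]
tcp_rot: [-3.14, 0.001, 3.141]
force: [-0.4, -2.6, 2.8]
width: 0.0179
t: 26.85
position: [0.6523, -0.0329, 0.1105]
tcp_rot: [3.141, 0.0, -3.141]
force: [-0.0, 1.3, 1.5]
width: 0.0178
t: 27.48
position: [0.6036, -0.0337, 0.1105]
tcp_rot: [-3.141, -0.0, -3.141]
force: [-1.4, -0.0, 1.0]
width: 0.0177
```

```bash
python3 -m pendant '[[0,0,-0.003,0],[-0.025,0,-0.004,0],[-0.049,0,-0.002,0],[-0.049,0,0.0005,0],[-0.049,0,0.001,0]]'
python3 -m pendant '[[0,0,-0.003,0],[0.025,0,-0.004,0],[0.049,0,-0.003,0],[0.049,0,-0.0005,0],[0.049,0,0,0]]'
python3 -m pendant '[[0,0,-0.003,0],[-0.0245,0.0245,-0.003,0],[-0.0245,0.0245,-0.001,0],[-0.0245,0.0245,-0.0005,0],[-0.0245,0.0245,0,0]]'
python3 -m pendant '[[0,0,-0.003,0],[0,-0.025,-0.004,0],[0,-0.049,-0.003,0],[0,-0.049,-0.0005,0],[0,-0.049,0,0]]'
```

```text
t: 28.1
position: [0.6542, -0.0334, 0.1099]
tcp_rot: [-3.141, 0.003, -3.141]
force: [1.9, -0.9, 2.5]
width: 0.0177
t: 28.72
position: [0.6023, -0.0332, 0.1097]
tcp_rot: [3.141, -0.002, -3.141]
force: [-4.3, 0.2, 6.1]
width: 0.0176
t: 29.35
position: [0.6291, -0.0089, 0.1098]
tcp_rot: [3.141, 0.002, -3.141]
force: [2.0, 1.8, 2.2]
width: 0.018
t: 29.98
position: [0.6275, -0.0583, 0.1094]
tcp_rot: [-3.141, -0.001, -3.142]
force: [-0.6, -3.2, 2.1]
width: 0.0181
```

```bash
python3 -m pendant '[[0,0,-0.003,0],[0,0.025,-0.004,0],[0,0.049,-0.002,0],[0,0.049,0.0005,0],[0,0.049,0.001,0]]'
python3 -m pendant '[[0,0,-0.003,0],[0,-0.025,-0.004,0],[0,-0.049,-0.003,0],[0,-0.049,-0.0005,0],[0,-0.049,0,0]]'
python3 -m pendant '[[0,0,-0.003,0],[-0.0245,0.0245,-0.004,0],[-0.0245,0.0245,-0.002,0],[-0.0245,0.0245,0,0],[-0.0245,0.0245,0,0]]'
python3 -m pendant '[[0,0,-0.003,0],[0.025,0,-0.004,0],[0.049,0,-0.003,0],[0.049,0,-0.0005,0],[0.049,0,0,0]]'
```

```text
t: 30.6
position: [0.6283, -0.0075, 0.1089]
tcp_rot: [3.14, 0.001, -3.14]
force: [-2.4, 3.1, 4.8]
width: 0.0184
t: 31.22
position: [0.6284, -0.0592, 0.1088]
tcp_rot: [-3.14, 0.001, 3.141]
force: [0.1, -3.7, 4.3]
width: 0.0178
t: 31.85
position: [0.6524, -0.0324, 0.1088]
tcp_rot: [3.14, 0.001, -3.141]
force: [-0.9, 2.6, 2.8]
width: 0.0179
t: 32.48
position: [0.6017, -0.0337, 0.1087]
tcp_rot: [-3.141, -0.004, -3.141]
force: [-6.8, 0.5, 8.7]
width: 0.018
```

```bash
python3 -m pendant '[[-0.02,0,-0.004,0],[-0.0485,0,-0.004,0],[-0.0485,0,-0.004,0],[-0.0485,0,0.0005,0],[-0.0485,0,0.001,0]]'
python3 -m pendant '[[0.02,0,-0.004,0],[0.0485,0,-0.004,0],[0.0485,0,-0.004,0],[0.0485,0,0,0],[0.0485,0,0,0]]'
python3 -m pendant '[[-0.015,0.015,-0.004,0],[-0.0245,0.0245,-0.004,0],[-0.0245,0.0245,-0.004,0],[-0.0245,0.0245,0,0],[-0.0245,0.0245,0,0]]'
python3 -m pendant '[[0,-0.02,-0.004,0],[0,-0.0485,-0.004,0],[0,-0.0485,-0.004,0],[0,-0.0485,0,0],[0,-0.0485,0,0]]'
```

```text
t: 33.1
position: [0.6527, -0.0335, 0.1087]
tcp_rot: [-3.141, 0.002, -3.141]
force: [-0.0, -0.1, 7.4]
width: 0.0184
t: 33.72
position: [0.6041, -0.0334, 0.1086]
tcp_rot: [-3.141, 0.0, -3.141]
force: [-4.2, 0.1, 10.6]
width: 0.0179
t: 34.35
position: [0.6287, -0.0085, 0.1087]
tcp_rot: [3.141, 0.002, -3.141]
force: [-1.5, 2.2, 7.8]
width: 0.0179
t: 34.98
position: [0.6281, -0.0583, 0.1087]
tcp_rot: [-3.139, 0.001, -3.14]
force: [-1.0, -3.4, 7.7]
width: 0.0178
```

All four sides now stop at the same measured height (0.1087) while the push rises, so the race looks home. I'll press harder in steps on each side.

```bash
python3 -m pendant '[[0,0,0.0005,0],[0,0,0.001,0],[0,0,0.0015,0],[0,0,0.0015,0],[0,0,0.0015,0]]'
python3 -m pendant '[[0,0.02,-0.005,0],[0,0.0485,-0.005,0],[0,0.0485,-0.005,0],[0,0.0485,-0.001,0],[0,0.0485,0,0]]'
python3 -m pendant '[[0.015,-0.015,-0.005,0],[0.0243,-0.0243,-0.005,0],[0.0243,-0.0243,-0.005,0],[0.0243,-0.0243,-0.001,0],[0.0243,-0.0243,0,0]]'
python3 -m pendant '[[-0.02,0,-0.005,0],[-0.0485,0,-0.005,0],[-0.0485,0,-0.005,0],[-0.0485,0,-0.001,0],[-0.0485,0,0,0]]'
```

```text
t: 35.6
position: [0.6283, -0.0583, 0.1085]
tcp_rot: [-3.139, 0.002, -3.14]
force: [-4.4, -2.2, 15.0]
width: 0.0178
t: 36.22
position: [0.6284, -0.0075, 0.1084]
tcp_rot: [3.139, 0.002, -3.141]
force: [-6.5, 4.7, 19.6]
width: 0.0179
t: 36.85
position: [0.6042, -0.0337, 0.1084]
tcp_rot: [-3.14, 0.001, -3.141]
force: [-6.3, -0.4, 22.4]
width: 0.018
t: 37.48
position: [0.6534, -0.033, 0.1085]
tcp_rot: [-3.141, 0.004, -3.141]
force: [-1.5, 0.7, 16.9]
width: 0.018
```

```bash
python3 -m pendant '[[0,0,0.0005,0],[0,0,0.001,0],[0,0,0.0013,0],[0,0,0.0013,0],[0,0,0.0013,0]]'
```

```text
t: 38.1
position: [0.6535, -0.033, 0.1085]
tcp_rot: [-3.141, 0.005, -3.141]
force: [-1.6, 1.1, 18.4]
width: 0.0177
```

```bash
python3 -m pendant '[[0,0,0.0005,0],[0,0,0.0005,0],[0,0,0.0005,0],[0,0,0.0005,0],[0,0,0.0005,0]]'
```

```text
t: 38.72
position: [0.6535, -0.033, 0.1085]
tcp_rot: [-3.141, 0.006, -3.141]
force: [-2.7, 0.4, 19.5]
width: 0.0178
```

```bash
python3 -m pendant '[[0,0,0.0005,0],[0,0,0.001,0],[0,0,0.0015,0],[0,0,0.0015,0],[0,0,0.0015,0]]' 0.0 120
python3 - <<'E'
from h import *
st=get_state(); print(st['joint_torque'].round(2),st['qpos'].round(4),st['force'])
s=camera("scene"); cv2.imwrite("pics/scene9.png",s); crop(s,260,150,110,110,7,"pics/s9.png")
E
```

```text
t: 39.35
position: [0.6537, -0.033, 0.1083]
tcp_rot: [-3.141, 0.007, -3.141]
force: [-4.8, 0.5, 27.5]
width: 0.0176
[ -0.45 -38.91 -16.33  -0.15  -2.12   0.  ] [-1.1510e-01  5.2760e-01  1.5015e+00  4.0000e-04  1.1059e+00 -1.6867e+00] [-4.76574595  0.52663605 27.47179943]
```

View pics/s9.png

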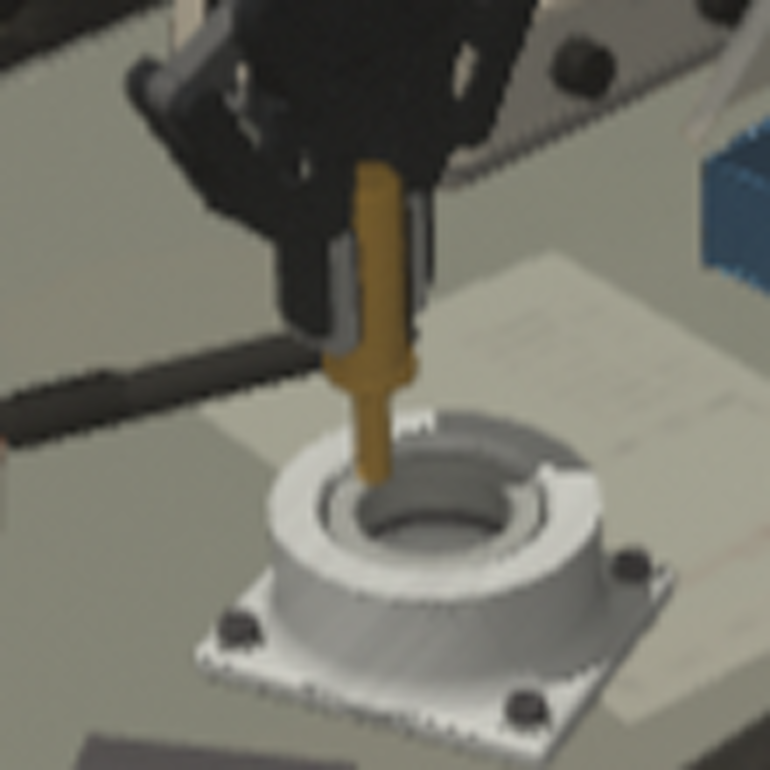

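```bash
python3 -m pendant '[[0,0,0.0003,0],[0,0,0.0003,0],[0,0,0.0003,0],[0,0,0.0003,0],[0,0,0.0003,0]]'
```

```text
t: 40.02
position: [0.6537, -0.033, 0.1083]
tcp_rot: [-3.141, 0.007, -3.141]
force: [-5.2, 1.0, 29.0]
width: 0.0176
```

```bash
python3 -m pendant '[[0,0,-0.009,0],[0.025,0,-0.009,0],[0.0485,0,-0.009,0],[0.0485,0,-0.0055,0],[0.0485,0,-0.004,0]]'
python3 -m pendant '[[0,0,0.0004,0],[0,0,0.0008,0],[0,0,0.0008,0],[0,0,0.0008,0],[0,0,0.0008,0]]'
```

```text
t: 40.65
position: [0.6007, -0.033, 0.1083]
tcp_rot: [3.142, -0.005, -3.141]
force: [-11.5, -0.0, 27.6]
width: 0.0173
t: 41.28
position: [0.6008, -0.033, 0.1083]
tcp_rot: [-3.142, -0.005, -3.141]
force: [-11.1, 0.3, 26.0]
width: 0.0176
```

The 30 N push didn't move the race: the height stayed at 0.1083 on both +x and −x. I'll lift, look at the race and take the drift back above the stand.

```bash
python3 -m pendant '[[0,0,-0.006,0],[0,0,-0.03,0],[0,0,-0.06,0],[0.007,0.028,-0.06,0],[0.014,0.057,-0.06,0]]'
python3 -m pendant '[[0.007,0.028,0,0],[0.0143,0.0566,0,0],[0.0143,0.0566,0.01,0],[0.0143,0.0566,0.01,0],[0.0143,0.0566,0.01,0]]'
python3 - <<'E'
from h import *
s=camera("scene"); cv2.imwrite("pics/scene10.png",s); t=camera("top"); cv2.imwrite("pics/top10.png",t); print(get_state()['position'],get_state()['tcp_rot'],get_state()['force'])
crop(s,235,150,110,110,7,"pics/s10.png"); crop(t,250,190,110,90,7,"pics/t10.png")
E
```

```text
t: 41.9
position: [0.5898, 0.0242, 0.165]
tcp_rot: [3.141, -0.0, 3.141]
force: [-0.2, 0.3, -1.9]
width: 0.0174
t: 42.52
position: [0.5755, 0.0796, 0.1549]
tcp_rot: [-3.141, -0.001, 3.141]
force: [0.7, -0.0, -1.4]
width: 0.0173
[0.57578379 0.07964468 0.15535141] [-3.14140378e+00  1.60259882e-04  3.14103163e+00] [ 0.27477246 -0.41749613 -0.55835334]
```

View pics/s10.png

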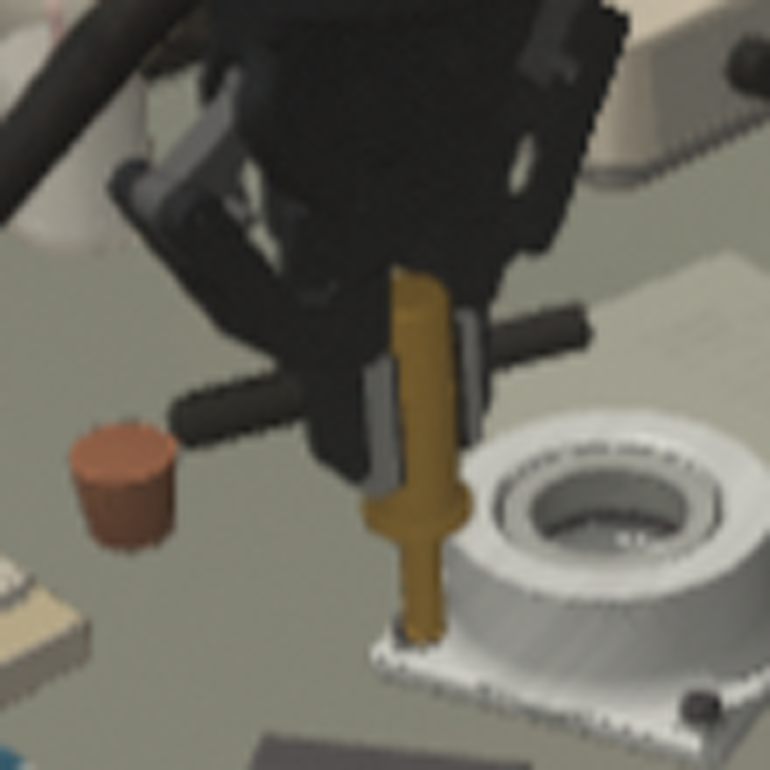

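View pics/t10.png

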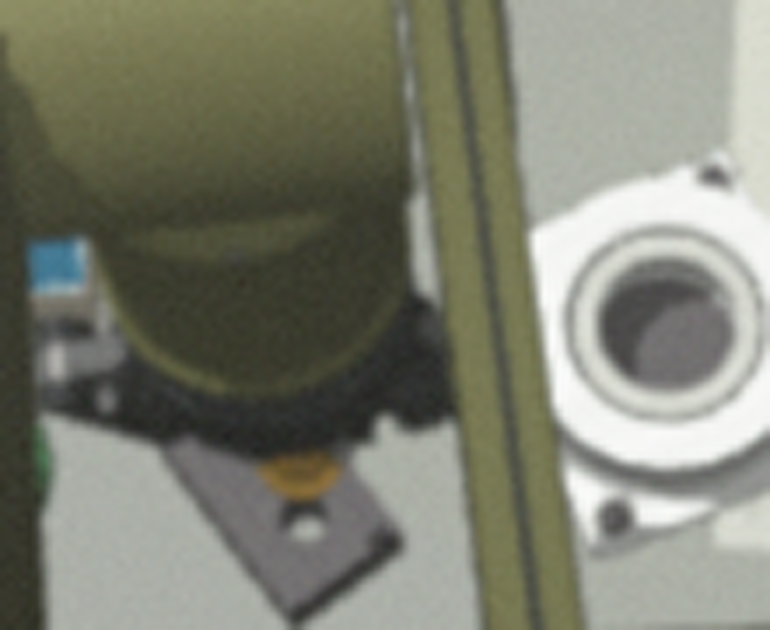

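The race sits evenly below the face, and the drift hangs in the gripper just as it did after pickup. Lowering to the hole mouth.

```bash
python3 -m pendant '[[0,0,0.012,0],[0,0,0.025,0],[0,0,0.04,0],[0,0,0.05,0],[0,0,0.051,0]]'
python3 -m pendant '[[0,0,0.002,0],[0,0,0.004,0],[0,0,0.006,0],[0,0,0.008,0],[0,0,0.008,0]]'
```

```text
t: 43.25
position: [0.5745, 0.0805, 0.103]
tcp_rot: [-3.141, -0.003, -3.141]
force: [1.5, 0.3, -2.4]
width: 0.0174
t: 43.88
position: [0.5752, 0.0805, 0.0963]
tcp_rot: [-3.142, -0.0, -3.141]
force: [-0.7, 0.2, -0.8]
width: 0.0175
```

Run:
```python
from h import *
s=camera("scene"); cv2.imwrite("pics/scene11.png",s); t=camera("top"); cv2.imwrite("pics/top11.png",t)
crop(s,250,180,80,100,7,"pics/s11.png");
```

```text
(no output)
```

View pics/s11.png

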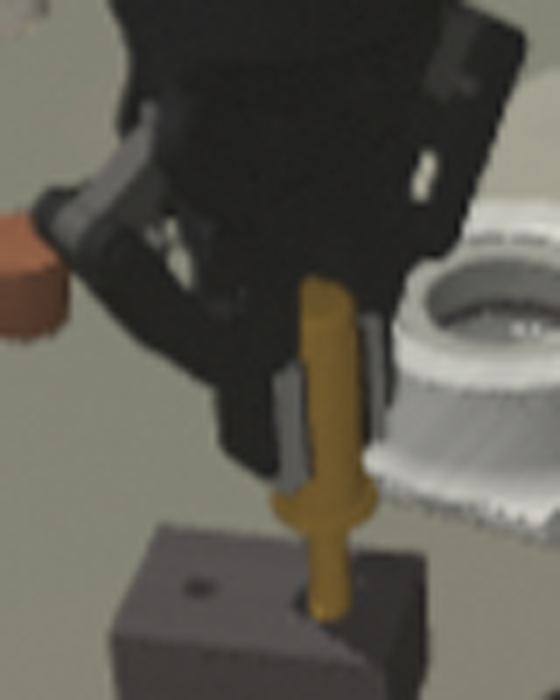

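The tip is in the hole mouth with no contact force, so I'll carry on down.

```bash
python3 -m pendant '[[0,0,0.006,0],[0,0,0.013,0],[0,0,0.02,0],[0,0,0.0265,0],[0,0,0.0275,0]]'
python3 -m pendant '[[0,0,0.0005,0],[0,0,0.001,0],[0,0,0.0015,0],[0,0,0.0015,0],[0,0,0.0015,0]]'
```

```text
t: 44.6
position: [0.575, 0.0805, 0.0681]
tcp_rot: [3.142, -0.001, -3.141]
force: [0.2, 0.3, -2.2]
width: 0.0176
t: 45.22
position: [0.5756, 0.0805, 0.0677]
tcp_rot: [3.142, 0.001, -3.141]
force: [-0.5, 0.4, 0.3]
width: 0.0179
```

```bash
python3 -m pendant '[[0,0,0,0],[0,0,0,0],[0,0,0,0],[0,0,0,0],[0,0,0,0]]' 0.06 40
python3 -m pendant '[[0,0,0,0],[0,0,-0.01,0],[0,0,-0.04,0],[0,0,-0.09,0],[0,0,-0.14,0]]'
python3 -m pendant '[[0.02,0.03,0,0],[0.04,0.07,0,0],[0.06,0.11,0,0],[0.08,0.15,0,0],[0.08,0.15,0,0]]'
python3 - <<'E'
from h import *
s=camera("scene"); cv2.imwrite("pics/scene12.png",s); t=camera("top"); cv2.imwrite("pics/top12.png",t)
crop(s,250,190,110,100,7,"pics/s12.png"); crop(t,265,205,115,85,7,"pics/t12.png")
E
```

```text
t: 45.85
position: [0.5754, 0.0805, 0.0674]
tcp_rot: [3.142, -0.0, -3.141]
force: [-0.1, -0.8, -0.3]
width: 0.0602
t: 46.48
position: [0.5751, 0.0805, 0.2093]
tcp_rot: [-3.142, -0.0, -3.141]
force: [0.5, -0.2, -0.1]
width: 0.0603
t: 47.1
position: [0.4937, 0.2328, 0.2082]
tcp_rot: [3.141, 0.0, -3.137]
force: [-0.1, -0.8, -0.4]
width: 0.0602
```

View pics/s12.png

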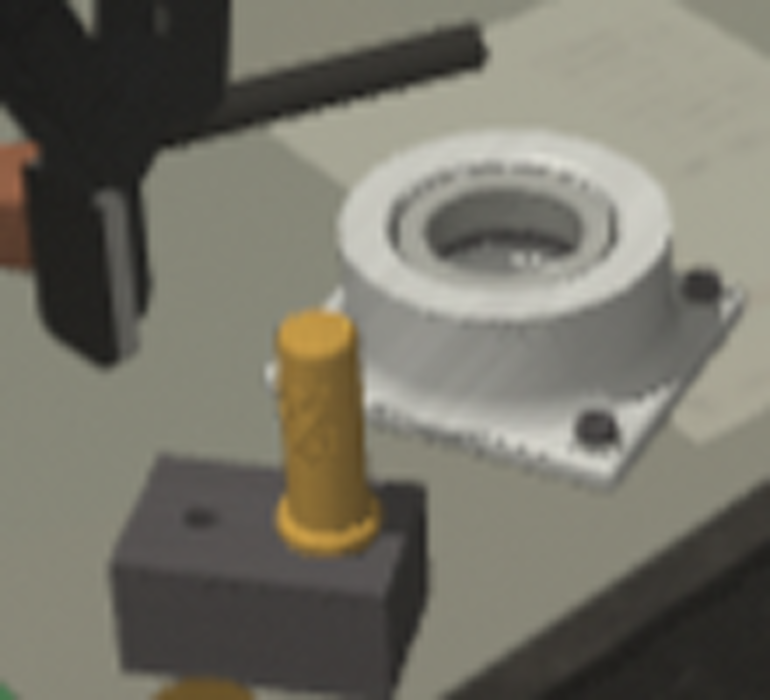

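View pics/t12.png

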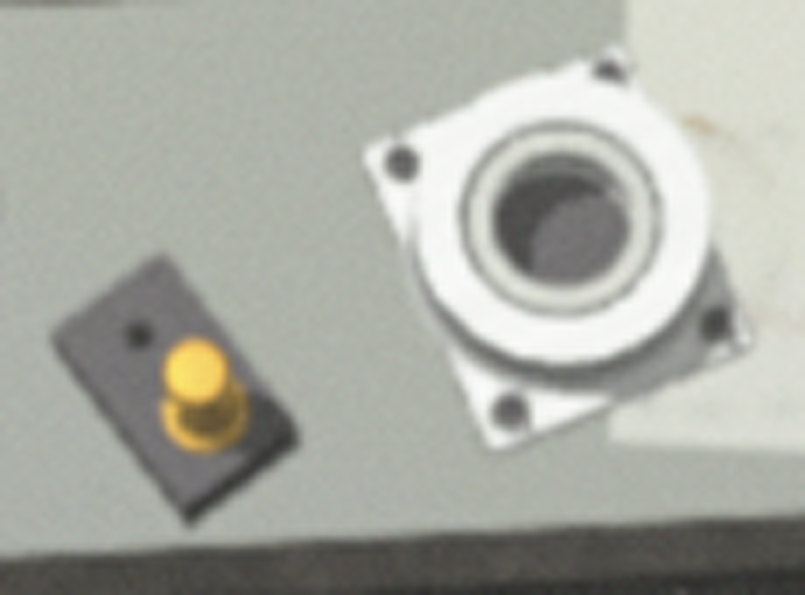

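View pics/scene12.png

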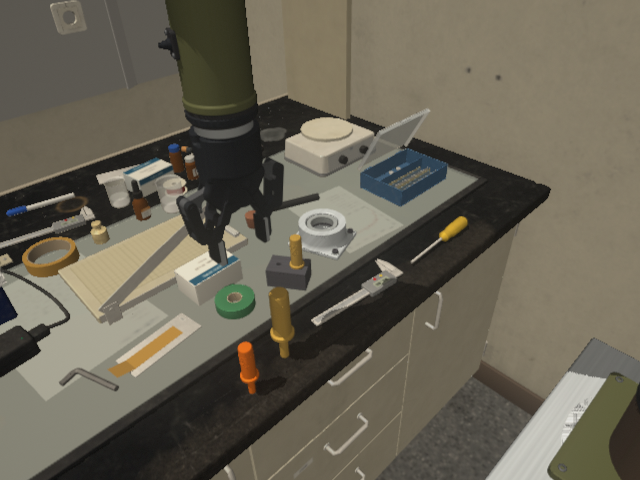

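The last pictures show the race square and just below the boss face, with an even gap around it. The drift stands in the stand with its collar flat on top (scene about (296,264)), the bystanders are undisturbed and the gripper is clear. Handing in.

```bash
python3 -m pendant '[[0,0,0,0],[0,0,0,0],[0,0,0,0],[0,0,0,0],[0,0,0,0]]'; python3 -c "
from plant import *
print(sign_off())"
```

```text
t: 47.82
position: [0.4954, 0.2302, 0.2073]
tcp_rot: [-3.141, -0.0, -3.141]
force: [0.4, 0.2, -0.0]
width: 0.0601
the job is handed in; nothing more can be done
None
```

The race is home and square on the stop ring, the drift is back in its hole, and the job was handed in at about 48 s of the 70 s.

**What I did:** I took the smaller brass drift from the stand and felt the rim lightly, which showed the −y side high. I levelled that side first, then pushed the race down about 1 mm at a time at four points around the rim.

**Seating check:**
- **Height:** all four sides stopped at the same height, 0.1083 to 0.1085 m at the tool, which puts the stop ring about 19 mm below the face.
- **30 N proof push:** on the +x side the force was 27.5 to 29 N over two readings, about 30 N at the tip with the drift's weight added. The height did not change.
- **Other sides:** −x held at about 27 N, and ±y held at 15 to 20 N, so the full 30 N was only tried on one side.
- **40 N limit:** no reading passed 30 N. Forces are only reported at the end of each move, so I could not see brief peaks in between.

**Disagreements:**
- **Cameras:** the two views differed by about 5 mm in absolute position. I used relative offsets and touch instead.
- **Drift tip:** it landed 1 to 2 mm off the planned spot in some pushes, most at −x (2.4 mm) with about 11 N sideways there.

The last pictures show an even gap around the race, the drift standing with its collar flat on the stand, the other things where they were, and the gripper clear.

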